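Set a scored ceramic plate over the lip of the snapping stage

TASK

Get the scored white ceramic plate ready for snapping: from behind, where the stage has a slot for the fingertips, gently push it out over the stage's front lip until the dark score line lies right above the lip and the strip in front of the line overhangs. Then tip the open hold-down bar over, so that it lies flat on the plate and holds it there. Only push; do not lift or tilt the plate, and leave the pen, screwdriver, calipers and vial round the stage where they are.

Things in the scene. Friction and masses are not known exactly. Their poses are not given: they have to be found in the camera images.
- stage: fixed snapping stage, blue block with bare metal deck, 190 x 110 mm, deck 40 mm above the worktop; origin at the centre of its underside, x from the front lip to the rear, z up. The front lip is the deck's edge at x = -95 mm and faces the robot. Two side guides 4 mm high, 83 mm apart, keep the plate straight
- slot (a point): finger slot in the deck, 36 mm wide, 8 mm deep, along the stage's middle line from 60 mm ahead of the stage's centre to the rear end (95 mm behind the centre), open at the rear; point at its floor, 32 mm above the worktop, over the stage's centre; axes as the stage's
- lip (a point): middle of the front lip, 5 mm above the deck (height of the plate's top face); axes as the stage's
- plate: loose white ceramic plate 100 mm long (its x) x 80 mm wide x 5 mm thick, about 0.1 kg, lying on the deck between the guides, wholly behind the lip at the start; origin at the centre of its underside, x points to its rear edge (rear edge at x = +50 mm, front edge at x = -50 mm)
- score_line (a point): middle of the dark score line across the plate's top face, 25 mm behind its front edge; axes as the plate's
- hinge (a point): middle of the hold-down bar's hinge pin on the right side of the stage, 52 mm above the worktop, 23 mm behind the lip; pin along the stage's x, axes as the stage's
- bar (a joint): hold-down bar's hinge, rad: 2.2 leans open to the right on its stop, 0 lies flat across the plate. Steel, 0.22 kg, 20 mm wide, 8 mm thick, reaching 94 mm from the pin, rubber below. Let go before the upright (1.57) it falls back open; past it, it falls slowly by its own weight (damped, 1 to 2 s) onto the plate and holds it by that weight. Tipping takes 2 to 3 N
- bar_pad (a point): top of the red thumb pad (19 mm across) on the bar, 84 mm out from the hinge pin; its z points away from the bar, so outwards to the right and down when the bar is open, up when it lies flat
- pen: loose short black pen 85 x 10 x 11 mm lying in front of the stage, origin at the centre of its underside; leave alone
- screwdriver: loose small screwdriver with amber handle, 108 x 18 x 18 mm, lying in front of the stage, origin at the centre of its underside; leave alone
- calipers: loose digital calipers 160 x 57 x 16 mm lying right of the stage, origin at the centre of the underside; leave alone
- vial: loose clear sample vial with black cap, 23 mm across, 47 mm high, standing right of the stage, origin at the centre of its underside; leave alone
Mind the look-alikes: they are no part of the job. What is shaped like the stage but yellow is not meant.

How it is judged:
On the way, in this order (a step that is already met when the one before it is completed fails the run):
1. the plate overhangs with its score line above the lip, within 4 mm, while the bar is still open (x of score_line in the frame of lip between -0.004 and 0.004 m and value of joint bar above 1.57 rad and linear speed of plate below 0.02 m/s), for 0.2 s.
2. the bar lies on the plate (value of joint bar below 0.05 rad and contact force between bar and plate above 0.3 N), for 0.2 s.
At the end, for the whole second after the job is handed in: the score line lies above the front lip within 4 mm either way, the plate lies flat on the deck between the guides and still, and the hold-down bar rests on it (joint below 0.05 rad, pressing with more than 0.3 N) (all of step 2 and x of score_line in the frame of lip between -0.004 and 0.004 m and y of score_line in the frame of lip between -0.004 and 0.004 m and angle between the x axis of plate and the x axis of stage, either way round below 0.06 rad and angle between plate's own z axis and vertical below 0.05 rad and linear speed of plate below 0.01 m/s); the robot touches nothing.
It fails at once if the plate is lifted or tipped (more than 6 mm up, more than 0.12 rad) or pushed off the stage (height (world z) of plate above 0.046 m or height (world z) of plate below 0.034 m or angle between plate's own z axis and vertical above 0.12 rad).
It fails at once if the plate is struck or flicked (faster than 0.3 m/s) (linear speed of plate above 0.3 m/s).
It fails at once if the pen, screwdriver, calipers or vial is moved by more than 15 mm (distance of any of pen, screwdriver, calipers, vial from where it was at the start of the episode above 0.015 m).
It also fails if it takes over 58 s, if anything falls off the work surface, if the arm or the gripper's body presses on something with over 40 N, if the wrist force passes 120 N, or if a joint passes its speed limit or range.

ROBOT

A 6-joint arm with a two-finger parallel gripper is mounted at the origin on a cart in front of the work surface, level with it; the furniture and walls round the work are solid. World frame = base frame: x ahead of the robot, y to its left, z up, the work surface at z = 0. Lengths are in m, angles in rad, forces in N, time in s.
With the tool pointing down it reaches from about 0.375 to 0.975 m from the base axis. Payload 3.8 kg.
Tool frame: the origin (TCP) lies midway between the tips of the shut fingers; the grasp point (between the pads) lies env.grasp_offset behind it (env.grasp_offset is the distance from the TCP to the grasp point, in m); z points along the fingers, y is the line along which they close (so a half turn about z gives the same grasp; the last joint's range is limited). The gripper opens to 88 mm and grips with 3 to 60 N. Pads are 18 mm wide; open, the fingers measure 123 mm over their backs; the gripper's body (75 mm by 187 mm) begins 45 mm behind the grasp point.
Start: joints at [1.276, 0.264, 1.604, -0, 1.274, -0.037], TCP at [0.172, 0.653, 0.239] pointing down, gripper open.
Joint ranges: [-2.63, 2.63], [-0.94, 2.18], [0.31, 2.57], [-1.31, 4.45], [0, 2.66], [-2.55, 2.55]. Speed limits (rad/s): [2.57, 2.57, 3.14, 3.14, 3.14, 3.14].

INTERFACE

Orientations are given as [roll, pitch, yaw] about the fixed x, y, z axes, in that order (R = Rz(yaw) Ry(pitch) Rx(roll)).
In Python, from rig import env gives the robot as it stands.
- The arm moves only by the tool move_arm, never from a script. Its argument "rows" is text: rows parted by semicolons, each of 7 numbers parted by spaces: the shift along the tool's x, y, z in m, then the turn, a rotation vector about the tool's x, y, z in rad, then the gripper's target within -1 to 1 (fully open at 1, half-way at 0, shut at -1). In form: tx ty tz rx ry rz claw; .... A call has 1 to 12 rows; each row shifts and turns the commanded pose from where the row before left it, along the tool's axes as they then stand; what a row does not reach is not made up. A row lasts 1/10 s, in which the tool goes at most 50 mm and 8.59 degrees, less where a joint would pass 70% of its speed; a pose out of reach is approached as far as the arm can. A call with a gripper value outside its range is refused whole. The fingers move at their own pace and stop on an object; the grip force is fixed at half the most. Time passes only in rows, so rows that do not move let the fingers close. It gives the time, the measured TCP pose, the force, the opening and the grip force at its end, in the units of the state.
- env.get_state(): the state, without advancing time (a new reading comes with each control period).
- env.camera(name): name is "scene" or "top" or "wrist"; returns the picture (384x512x3 uint8, red, green, blue); there is no depth.
- env.camera_info(name): a dict with "camera_matrix" (3x3 intrinsics, pixels), "D" ([k1, k2, p1, p2, k3] as OpenCV has them; the pictures are not rectified), "origin" and "attitude" of the camera in the world; the wrist camera has in their place "tool_from_camera" (4x4, takes a point from camera to tool coordinates, whose origin is the TCP and whose axes are the flange's). Camera axes: x right, y up, looking along -z (the intrinsics and any distortion apply to the point x, -y, -z); pixel columns grow to the right and rows downward; lengths in m; the calibration is good to about 2 mm. A picture is of the moment at which its call begins: read the wrist's pose just before it. camera_info takes no time and is no camera call.
- env.sign_off(): hands the job in; it is judged then, once.
The state is a dict: "time_s": time; "joint_pos": joint angles; "joint_vel": joint speeds; "tau": joint torques, N m; "tool_pos": TCP position; "orientation": TCP orientation; "force": force on the tool from outside, world axes, zero at the start; "ft_torque": the same for the moment, N m; "grip_width": opening from 0.0 (shut) to 1.0 (fully open); "grasp_force": force on a finger pad.
Only numpy, scipy, OpenCV 4.12 (cv2) and the standard library are available. Lean on these libraries where they do the work, as an engineer would, in place of code of your own. Each camera call takes 0.05 s, during which the arm holds its last target. There are 200 camera calls.

## Working session

There is one attempt and no reset: what is moved stays moved. The work goes in short steps, Python scripts to look and compute and a tool call to move; the robot and the scene stay as the last step left them, time stands still between calls to the robot, and variables do not carry over. Pictures are saved under pics/ and viewed, at most 10 in all, crops included, and the job is handed in when it is done.

Besides the shell and the picture viewer there is one more tool, called after ">>>" in YAML: its name, and indented under it one key for each argument. move_arm: Moves the arm, as the interface text tells. Its arguments: {"type":"object","properties":{"rows":{"type":"string"}},"required":["rows"]}

```bash
ls; mkdir -p pics
cat > h.py <<'E'
import numpy as np, cv2
from scipy.spatial.transform import Rotation as R
from rig import env
def Rm(a):
    a=np.array(a,float)
    return a if a.shape==(3,3) else R.from_euler('xyz',a).as_matrix()
def ray(name,px,st=None):
    i=env.camera_info(name);K=np.array(i["camera_matrix"]);D=np.array(i["D"])
    u=cv2.undistortPoints(np.array(px,float).reshape(-1,1,2),K,D).reshape(-1,2)
    d=np.c_[u[:,0],-u[:,1],-np.ones(len(u))]
    if name=="wrist":
        T=np.array(i["tool_from_camera"]);Rt=Rm(st["orientation"])
        return Rt@T[:3,3]+np.array(st["tool_pos"]), d@(Rt@T[:3,:3]).T
    return np.array(i["origin"]), d@Rm(i["attitude"]).T
def onz(name,px,z,st=None):
    o,d=ray(name,px,st); return o+d*((z-o[2])/d[:,2])[:,None]
E
python3 - <<'E'
from h import *
print(env.get_state(), env.grasp_offset)
for n in("scene","top"):
    print(n,env.camera_info(n)); cv2.imwrite(f"pics/{n}0.png",env.camera(n)[:,:,::-1])
print(env.camera_info("wrist"))
a=[cv2.imread(f"pics/{n}0.png") for n in("scene","top")]
E
```

```text
pics
{'time_s': 0.0, 'joint_pos': array([ 1.27611246e+00,  2.64771901e-01,  1.60532811e+00, -2.25877762e-05,
        1.27368887e+00, -3.68846615e-02]), 'joint_vel': array([ 4.19264554e-04,  7.85495214e-04, -6.50359844e-04,  6.46669305e-05,
        2.18336520e-03,  1.27346099e-03]), 'tau': array([ 3.03959896e-04, -5.02105486e+01, -3.56875491e+01,  7.28387944e-02,
        2.93895334e-02, -2.15619834e-04]), 'tool_pos': array([0.17189235, 0.65203528, 0.23740014]), 'orientation': array([-3.13939712e+00, -5.94198823e-05,  2.88380002e+00]), 'force': array([-0.72935148, -0.0611237 , -0.2810193 ]), 'ft_torque': array([-0.05856711, -0.02335677, -0.0996854 ]), 'grasp_force': 0.0, 'grip_width': 1.0048724331737422} 0.0187
scene {'camera_matrix': array([[410.89286908,   0.        , 250.45994487],
       [  0.        , 410.89286908, 187.59635032],
       [  0.        ,   0.        ,   1.        ]]), 'D': array([-0.10825044,  0.        ,  0.        ,  0.        ,  0.        ]), 'origin': array([-0.03397626, -0.95738577,  0.50288446]), 'attitude': array([ 1.14249356,  0.01677183, -0.6003811 ])}
top {
[... 282 characters left out ...]
0.16384948,  1.53558342]), 'attitude': array([ 0.14161756, -0.02471597, -1.56970108])}
{'camera_matrix': array([[314.498803  ,   0.        , 254.43297972],
       [  0.        , 314.498803  , 194.17916917],
       [  0.        ,   0.        ,   1.        ]]), 'D': array([-0.05474059,  0.        ,  0.        ,  0.        ,  0.        ]), 'tool_from_camera': array([[-7.63640271e-04,  9.49657864e-01,  3.13287981e-01,
         8.33296716e-02],
       [ 9.99999129e-01,  1.06244146e-03, -7.83037639e-04,
        -4.44398996e-04],
       [-1.07646799e-03,  3.13287110e-01, -9.49657848e-01,
        -1.45266092e-01],
       [ 0.00000000e+00,  0.00000000e+00,  0.00000000e+00,
         1.00000000e+00]])}
```

View pics/scene0.png

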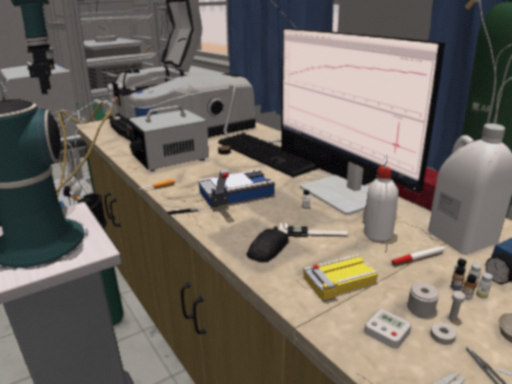

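View pics/top0.png

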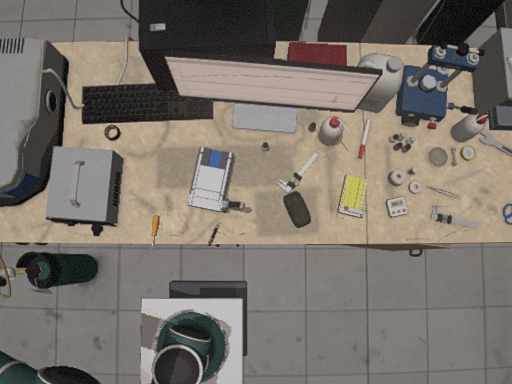

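Scene: the blue stage is around (236,187) with the bar open at (220,185). In the top view it is around (211,180), turned slightly, with the rear up and the pen at (213,234). The screwdriver is at (155,228), the vial at (265,147) and the calipers at (298,172).

Run:
```python
from h import *
im=cv2.imread("pics/top0.png")[135:250,140:300]
cv2.imwrite("pics/c1.png",cv2.resize(im,None,fx=5,fy=5,interpolation=cv2.INTER_CUBIC))
print(onz("top",[(211,180),(200,148),(235,152),(189,207),(224,212)],0.04))
```

```text
[[ 0.51880649 -0.05977905  0.04      ]
 [ 0.62160807 -0.02323039  0.04      ]
 [ 0.60916352 -0.13452849  0.04      ]
 [ 0.43320201  0.00771511  0.04      ]
 [ 0.41805854 -0.10166915  0.04      ]]
```

View pics/c1.png

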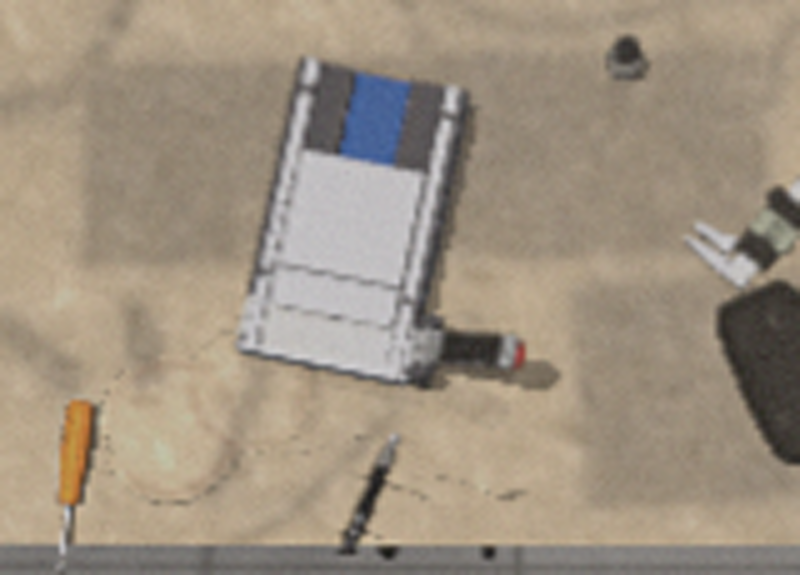

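The crop shows the stage axis at a yaw of about -0.2, with the blue slot at the rear. The plate's rear edge is at crop (363,160), the score line at (340,280) and the lip at (326,365). The bar is open to the right, with its red pad at (518,352). I'll plan a move to a close wrist view.

```bash
cat >> h.py <<'E'
def plan(pos,psi,N,claw,cur=None):
    st=env.get_state(); p=np.array(st["tool_pos"]); Rc=Rm(st["orientation"])
    d=(np.array(pos)-p)/N; Rt=Rm([np.pi,0,psi])
    rv=R.from_matrix(Rc.T@Rt).as_rotvec()/N; out=[]
    for k in range(N):
        t=Rc.T@d; out.append(" ".join(f"{v:.4f}" for v in [*t,*rv])+f" {claw}")
        Rc=Rc@R.from_rotvec(rv).as_matrix()
    print(";\n".join(out))
E
python3 -c "
from h import *
plan([0.525,-0.04,0.2],1.37,20,-1)"
```

```text
-0.0259 -0.0290 0.0019 -0.0001 0.0001 0.0757 -1;
-0.0280 -0.0269 0.0019 -0.0001 0.0001 0.0757 -1;
-0.0300 -0.0247 0.0019 -0.0001 0.0001 0.0757 -1;
-0.0317 -0.0224 0.0019 -0.0001 0.0001 0.0757 -1;
-0.0334 -0.0199 0.0019 -0.0001 0.0001 0.0757 -1;
-0.0348 -0.0173 0.0019 -0.0001 0.0001 0.0757 -1;
-0.0360 -0.0147 0.0019 -0.0001 0.0001 0.0757 -1;
-0.0370 -0.0119 0.0019 -0.0001 0.0001 0.0757 -1;
-0.0378 -0.0091 0.0019 -0.0001 0.0001 0.0757 -1;
-0.0384 -0.0062 0.0019 -0.0001 0.0001 0.0757 -1;
-0.0387 -0.0033 0.0019 -0.0001 0.0001 0.0757 -1;
-0.0388 -0.0003 0.0019 -0.0001 0.0001 0.0757 -1;
-0.0388 0.0026 0.0019 -0.0001 0.0001 0.0757 -1;
-0.0385 0.0055 0.0019 -0.0001 0.0001 0.0757 -1;
-0.0379 0.0084 0.0019 -0.0001 0.0001 0.0757 -1;
-0.0372 0.0113 0.0019 -0.0001 0.0001 0.0757 -1;
-0.0362 0.0140 0.0019 -0.0001 0.0001 0.0757 -1;
-0.0351 0.0167 0.0019 -0.0001 0.0001 0.0757 -1;
-0.0337 0.0193 0.0019 -0.0001 0.0001 0.0757 -1;
-0.0321 0.0218 0.0019 -0.0001 0.0001 0.0757 -1
```

>>> move_arm:
  rows: "-0.026 -0.029 -0.005 0 0 0.076 -1; -0.028 -0.027 -0.005 0 0 0.076 -1; -0.030 -0.025 -0.005 0 0 0.076 -1; -0.032 -0.022 -0.005 0 0 0.076 -1; -0.033 -0.020 -0.005 0 0 0.076 -1; -0.035 -0.017 -0.005 0 0 0.076 -1; -0.036 -0.015 -0.005 0 0 0.076 -1; -0.037 -0.012 -0.005 0 0 0.076 -1; -0.038 -0.009 -0.005 0 0 0.076 -1; -0.038 -0.006 0 0 0 0.076 -1; -0.039 -0.003 0 0 0 0.076 -1"

```text
time_s: 1.2
tool_pos: [0.3667, 0.2701, 0.2837]
orientation: [3.141, 0.0, 2.045]
force: [0.8, 0.1, 0.1]
grip_width: 0.023
grasp_force: 0.0
```

```bash
python3 -c "
from h import *
print(env.get_state())
plan([0.525,-0.04,0.2],1.37,11,-1)"
```

```text
{'time_s': 1.2, 'joint_pos': array([ 5.80280443e-01, -1.89069277e-01,  1.99037288e+00, -4.96793165e-05,
        1.33999331e+00,  1.06066025e-01]), 'joint_vel': array([-8.45410283e-01, -1.54888413e-01,  1.33744298e-01, -4.66880871e-04,
        2.06673794e-02, -8.37720631e-02]), 'tau': array([  4.80988294, -26.10321343, -36.30504727,   0.15551541,
         0.19544943,   0.10950278]), 'tool_pos': array([0.36669177, 0.27014589, 0.28367848]), 'orientation': array([3.14129346e+00, 1.67846042e-05, 2.04502210e+00]), 'force': array([0.7715476 , 0.14909239, 0.0698153 ]), 'ft_torque': array([-0.07800636,  0.01828453, -0.04201964]), 'grasp_force': 0.0, 'grip_width': 0.023040631499160937}
-0.0317 -0.0001 0.0076 0.0000 -0.0000 0.0614 -1;
-0.0316 0.0019 0.0076 0.0000 -0.0000 0.0614 -1;
-0.0314 0.0038 0.0076 0.0000 -0.0000 0.0614 -1;
-0.0311 0.0057 0.0076 0.0000 -0.0000 0.0614 -1;
-0.0307 0.0076 0.0076 0.0000 -0.0000 0.0614 -1;
-0.0302 0.0095 0.0076 0.0000 -0.0000 0.0614 -1;
-0.0296 0.0113 0.0076 0.0000 -0.0000 0.0614 -1;
-0.0288 0.0131 0.0076 0.0000 -0.0000 0.0614 -1;
-0.0280 0.0149 0.0076 0.0000 -0.0000 0.0614 -1;
-0.0270 0.0165 0.0076 0.0000 -0.0000 0.0614 -1;
-0.0259 0.0182 0.0076 0.0000 -0.0000 0.0614 -1
```

>>> move_arm:
  rows: "-0.031 0 0.0076 0 0 0.061 -1; -0.031 0.002 0.0076 0 0 0.061 -1; -0.031 0.004 0.0076 0 0 0.061 -1; -0.031 0.006 0.0076 0 0 0.061 -1; -0.030 0.008 0.0076 0 0 0.061 -1; -0.030 0.009 0.0076 0 0 0.061 -1; -0.029 0.011 0.0076 0 0 0.061 -1; -0.028 0.013 0.0076 0 0 0.061 -1; -0.028 0.015 0.0076 0 0 0.061 -1; -0.027 0.016 0.0076 0 0 0.061 -1; 0 0 0 0 0 0 -1; 0 0 0 0 0 0 -1"

```text
time_s: 2.4
tool_pos: [0.5097, -0.0059, 0.2069]
orientation: [-3.14, -0.0, 1.437]
force: [0.6, 0.0, -0.5]
grip_width: 0.006
grasp_force: 0.0
```

```bash
cat > look.py <<'E'
from h import *
import sys,pickle
n=sys.argv[1]
st=env.get_state(); im=env.camera("wrist")[:,:,::-1]
pickle.dump(st,open(f"pics/{n}.pkl","wb")); cv2.imwrite(f"pics/{n}.png",im)
print(st["time_s"],st["tool_pos"],st["orientation"],st["force"],st["joint_pos"])
E
python3 look.py w1
```

```text
2.4 [ 0.50969677 -0.00592657  0.20693841] [-3.13960745e+00 -2.74542349e-04  1.43669320e+00] [ 0.63857589  0.01901428 -0.4799073 ] [-6.07760403e-02 -2.62312806e-02  1.98674965e+00  4.52864165e-04
  1.18303407e+00  7.31551694e-02]
```

View pics/w1.png

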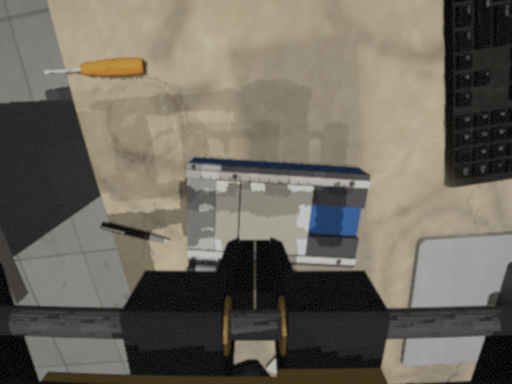

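The wrist view shows the lip at column ~187, the plate front at ~215, the score line at ~240, the plate rear at ~310 and the slot (blue) at rows 206–236. I'll measure these edges.

```bash
cat > meas.py <<'E'
from h import *
import sys,pickle
n=sys.argv[1]; st=pickle.load(open(f"pics/{n}.pkl","rb"))
im=cv2.imread(f"pics/{n}.png"); g=im.astype(float)
blue=((im[:,:,0]>90)&(im[:,:,2]<80)).astype(np.uint8)
c=max(cv2.findContours(blue,0,2)[0],key=cv2.contourArea)
print("slot px",cv2.boundingRect(c),cv2.approxPolyDP(c,4,True).reshape(-1,2).tolist())
gray=cv2.GaussianBlur(im,(3,3),0).mean(2)
for r in (195,205,225,235):
    print(r,gray[r,180:372:2].astype(int).tolist())
for col in (195,270,300,345): print("col",col,gray[150:275,col].astype(int).tolist())
E
python3 meas.py w1
```

```text
slot px (309, 205, 52, 31) [[312, 205], [309, 232], [355, 235], [360, 207]]
195 [90, 82, 82, 80, 81, 80, 78, 79, 86, 91, 94, 93, 93, 95, 94, 90, 91, 92, 114, 117, 116, 115, 117, 120, 121, 118, 116, 116, 125, 114, 97, 127, 130, 130, 131, 131, 131, 131, 130, 131, 131, 132, 129, 128, 123, 121, 122, 122, 125, 119, 117, 119, 116, 112, 119, 128, 132, 133, 133, 133, 133, 131, 133, 133, 133, 132, 109, 51, 43, 48, 53, 52, 52, 51, 50, 52, 50, 50, 46, 44, 45, 48, 49, 64, 77, 80, 81, 81, 82, 81, 81, 81, 82, 109, 146, 154]
205 [133, 110, 109, 103, 94, 94, 92, 92, 92, 100, 130, 143, 149, 148, 137, 133, 112, 96, 118, 130, 129, 129, 130, 129, 129, 129, 129, 130, 130, 111, 105, 129, 131, 130, 131, 130, 131, 130, 130, 130, 131, 131, 131, 131, 131, 131, 131, 131, 130, 131, 131, 132, 132, 131, 131, 131, 132, 131, 132, 144, 166, 178, 167, 154, 161, 149, 104, 84, 67, 60, 58, 56, 57, 57, 57, 55, 57, 55, 55, 54, 55, 56, 58, 71, 81, 82, 81, 82, 82, 81, 80, 82, 100, 136, 148, 153]
225 [149, 120, 109, 114, 120, 116, 114, 113, 114, 115, 115, 114, 116, 117, 117, 117, 116, 122, 149, 157, 157, 156, 157, 157, 156, 
[... 2446 characters left out ...]
89, 189, 189, 189, 189, 189, 189, 188, 181, 165, 153, 160, 175, 184, 185, 182, 171, 146, 117, 108, 120, 132, 137, 137, 128, 106, 72, 40, 22, 16]
col 345 [125, 125, 125, 125, 125, 124, 124, 124, 123, 124, 125, 126, 127, 123, 115, 101, 81, 60, 45, 39, 39, 39, 43, 53, 64, 70, 72, 77, 94, 126, 156, 171, 173, 169, 156, 135, 109, 83, 63, 53, 47, 44, 43, 45, 48, 54, 58, 59, 59, 59, 60, 59, 59, 59, 59, 64, 73, 84, 94, 100, 100, 99, 99, 100, 98, 99, 99, 99, 98, 97, 97, 98, 99, 100, 101, 100, 100, 101, 101, 100, 99, 98, 98, 96, 88, 70, 52, 50, 62, 75, 79, 79, 81, 81, 80, 79, 80, 81, 80, 80, 81, 81, 81, 80, 79, 78, 83, 101, 133, 164, 180, 184, 183, 175, 154, 126, 108, 114, 125, 120, 95, 59, 31, 20, 18]
```

```bash
cat > m2.py <<'E'
from h import *
import pickle
st=pickle.load(open("pics/w1.pkl","rb"))
def P(px,z): return onz("wrist",px,z,st)[:, :2]
L=P([(195,157+0),(270,162),(300,163.5),(345,166.5)],.04)   # outer left edge (side face bottom/top ambiguous)
G=P([(195,169.7),(270,173.7),(300,175.5),(345,178.8)],.044)  # guide outer top edge
print("left",np.round(L,4).tolist(),"guide",np.round(G,4).tolist())
for A in(L,G): print(np.polyfit(A[:,0],A[:,1],1))
print("slot corners",np.round(P([(311,205),(309,233)],.04),4).tolist(),np.round(P([(361,206),(355.5,235.5)],.04),4).tolist())
row=225
for nm,c,z in(("lip",181.5,.04),("pf",215.5,.045),("score",238.3,.045),("pr",309.7,.045),("rear",358,.032)):
    print(nm,np.round(P([(c,row)],z)[0],4))
row=205
for nm,c,z in(("pr",312,.045),("score",239.3,.045),("pf",216,.045)): print(nm,np.round(P([(c,row)],z)[0],4))
print("score235",P([(237.7,235)],.045),P([(308,235)],.045), "score195",P([(240.3,195)],.045))
print("rear195",P([(366,195)],.04))
print("G far",P([(345,257.7),(345,265.5),(195,244.5),(195,258)],.044))
E
python3 m2.py
```

```text
left [[0.4505, 0.0204], [0.5249, 0.0051], [0.5549, -0.0005], [0.6002, -0.0096]] guide [[0.4489, 0.0083], [0.5234, -0.0059], [0.5533, -0.0119], [0.5986, -0.0214]]
[-0.20032182  0.11056684]
[-0.19805687  0.09746135]
slot corners [[0.5624, -0.0467], [0.5577, -0.0789]] [[0.6153, -0.055], [0.6083, -0.0889]]
lip [ 0.4215 -0.0511]
pf [ 0.4592 -0.0538]
score [ 0.4833 -0.057 ]
pr [ 0.5586 -0.0672]
rear [ 0.6138 -0.0806]
pr [ 0.5627 -0.0449]
score [ 0.4877 -0.0348]
pf [ 0.4636 -0.0315]
score235 [[ 0.480842   -0.06852241]] [[ 0.55584002 -0.07866249]] score195 [[ 0.49035909 -0.02404439]]
rear195 [[ 0.62090395 -0.04331221]]
G far [[ 0.59470987 -0.1126162 ]
 [ 0.59432739 -0.1225888 ]
 [ 0.43263058 -0.07418077]
 [ 0.42933862 -0.09062487]]
```

```bash
python3 -c "
from h import *
plan([0.588,-0.0684,0.10],1.3734,6,-1)"
```

```text
-0.0087 0.0143 0.0179 -0.0002 -0.0001 0.0107 -1;
-0.0085 0.0144 0.0179 -0.0002 -0.0001 0.0107 -1;
-0.0084 0.0145 0.0179 -0.0002 -0.0001 0.0107 -1;
-0.0082 0.0146 0.0179 -0.0002 -0.0001 0.0107 -1;
-0.0081 0.0147 0.0179 -0.0002 -0.0001 0.0107 -1;
-0.0079 0.0148 0.0179 -0.0002 -0.0001 0.0107 -1
```

>>> move_arm:
  rows: "-0.009 0.014 0.018 0 0 0.011 -1; -0.009 0.014 0.018 0 0 0.011 -1; -0.008 0.014 0.018 0 0 0.011 -1; -0.008 0.015 0.018 0 0 0.011 -1; -0.008 0.015 0.018 0 0 0.011 -1; -0.008 0.015 0.018 0 0 0.011 -1; 0 0 0 0 0 0 -1; 0 0 0 0 0 0 -1; 0 0 0 0 0 0 -1"

```text
time_s: 3.35
tool_pos: [0.5882, -0.0679, 0.1009]
orientation: [3.141, -0.0, 1.373]
force: [0.6, -0.0, 0.4]
grip_width: 0.004
grasp_force: 0.0
```

```bash
python3 look.py w2; python3 -c "
from h import *
plan([0.588,-0.0684,0.037],1.3734,1,-1)"
```

```text
3.35 [ 0.58817878 -0.06788516  0.10088236] [ 3.14051448e+00 -3.28282092e-04  1.37308713e+00] [ 0.62777682 -0.0188105   0.38718078] [-1.57138256e-01  2.30198629e-01  1.91568987e+00  3.39015894e-04
  9.94613575e-01  4.03865677e-02]
-0.0004 -0.0003 0.0641 0.0016 -0.0002 -0.0003 -1
```

View pics/w2.png

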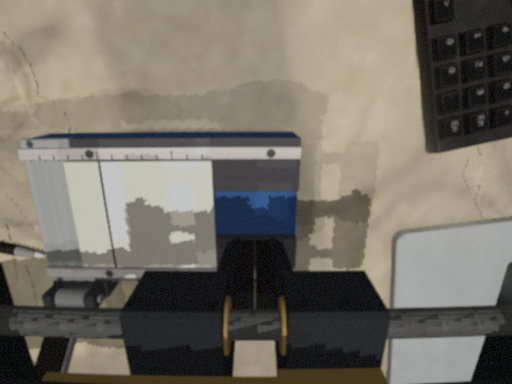

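The second wrist view is aligned with the stage. The lip runs from (22,160) to (47,268), the score line is at column ~107, the plate rear is at ~216, and the fingers are over the slot at 222–290.

```bash
cat >> h.py <<'E'
U=np.array([.9806,-.1961]);V=np.array([.1961,.9806])
def edges(n,rows,c0,c1,z,step=6,thr=8):
    import pickle
    st=pickle.load(open(f"pics/{n}.pkl","rb"))
    g=cv2.GaussianBlur(cv2.imread(f"pics/{n}.png"),(3,3),0).astype(float).mean(2)
    for r in rows:
        d=(g[r,2:]-g[r,:-2])/2; o=[]
        for c in range(c0,c1):
            if abs(d[c-1])>=thr and abs(d[c-1])>=abs(d[c-2]) and abs(d[c-1])>abs(d[c]):
                a,b,e=abs(d[c-2]),abs(d[c-1]),abs(d[c]); s=c+.5*(a-e)/(a-2*b+e)
                p=onz("wrist",[(s,r)],z,st)[0,:2]
                o.append((round(s,1),int(d[c-1]),round(p@U*1e3,1),round(p@V*1e3,1)))
        print(r,o)
E
python3 -c "
from h import *
for z in(.04,.045): print(z);edges('w2',(180,200,215,235,250),8,320,z)
"
```

```text
0.04
180 [(np.float64(66.2), 10, np.float64(457.7), np.float64(72.8)), (np.float64(99.6), -24, np.float64(481.7), np.float64(72.7)), (np.float64(102.5), 25, np.float64(483.7), np.float64(72.7)), (np.float64(212.0), -38, np.float64(559.5), np.float64(72.5)), (np.float64(299.0), 14, np.float64(618.7), np.float64(72.4))]
200 [(np.float64(69.9), 10, np.float64(457.7), np.float64(58.1)), (np.float64(102.8), -24, np.float64(481.7), np.float64(58.1)), (np.float64(105.7), 24, np.float64(483.8), np.float64(58.1)), (np.float64(134.8), -20, np.float64(504.6), np.float64(58.1)), (np.float64(145.6), 13, np.float64(512.3), np.float64(58.1)), (np.float64(213.2), -43, np.float64(559.7), np.float64(58.1)), (np.float64(249.2), 9, np.float64(584.7), np.float64(58.1)), (np.float64(268.6), -11, np.float64(598.2), np.float64(58.0)), (np.float64(296.5), 11, np.float64(617.7), np.float64(58.0)), (np.float64(314.3), 8, np.float64(630.1), np.float64(58.0))]
215 [(np.float64(72.6), 10, np.float64(457.5), np.float64(46.7)), (np.float64(105.2), -24, np.float64(481.7), np.float64(46.8)), (np.float64(108.2), 27, n
[... 3724 characters left out ...]
.float64(20.4)), (np.float64(43.4), 10, np.float64(432.8), np.float64(20.8)), (np.float64(61.1), 10, np.float64(446.6), np.float64(21.0)), (np.float64(79.2), 26, np.float64(460.3), np.float64(21.2)), (np.float64(106.6), -16, np.float64(481.0), np.float64(21.4)), (np.float64(111.1), -19, np.float64(484.3), np.float64(21.4)), (np.float64(114.2), 16, np.float64(486.6), np.float64(21.4)), (np.float64(126.2), 14, np.float64(495.5), np.float64(21.5)), (np.float64(130.1), -15, np.float64(498.4), np.float64(21.5)), (np.float64(215.8), -25, np.float64(560.6), np.float64(21.8)), (np.float64(223.9), -10, np.float64(566.4), np.float64(21.8)), (np.float64(295.5), 14, np.float64(617.8), np.float64(21.8))]
```

>>> move_arm:
  rows: "0 0 0.022 0 0 0 -1; 0 0 0.022 0 0 0 -1; 0 0 0.014 0 0 0 -1; 0 0 0.006 0 0 0 -1; 0 0 0 0 0 0 -1; 0 0 0 0 0 0 -1; 0 0 0 0 0 0 -1"

```text
time_s: 4.1
tool_pos: [0.5891, -0.069, 0.0369]
orientation: [3.14, -0.0, 1.372]
force: [0.2, 1.0, 0.6]
grip_width: 0.004
grasp_force: 0.0
```

>>> move_arm:
  rows: "0 -0.004 0 0 0 0 -1; 0 -0.004 0 0 0 0 -1; 0 -0.004 0 0 0 0 -1; 0 -0.004 0 0 0 0 -1; 0 -0.005 0 0 0 0 -1; 0 -0.006 0 0 0 0 -1; 0 -0.006 0 0 0 0 -1; 0 -0.006 0 0 0 0 -1; 0 -0.006 0 0 0 0 -1; 0 -0.005 0 0 0 0 -1; 0 -0.003 0 0 0 0 -1; 0 -0.002 0 0 0 0 -1"

```text
time_s: 5.3
tool_pos: [0.5341, -0.058, 0.0358]
orientation: [3.141, 0.0, 1.372]
force: [1.2, -0.5, 0.9]
grip_width: 0.009
grasp_force: 0.6
```

>>> move_arm:
  rows: "0 0 0 0 0 0 -1; 0 0 0 0 0 0 -1; 0 0 0 0 0 0 -1"

```text
time_s: 5.6
tool_pos: [0.5339, -0.058, 0.0354]
orientation: [-3.141, 0.0, 1.372]
force: [-0.3, -0.9, -0.4]
grip_width: 0.003
grasp_force: 0.1
```

```bash
python3 look.py w3; python3 -c "
from h import *
t=env.get_state()['tool_pos'][:2]; print(t@U,t@V)
edges('w3',(150,170,190,210,225),2,320,.045)
"
```

```text
5.6 [ 0.53389311 -0.05796163  0.03542772] [-3.14069542e+00  2.74251185e-05  1.37180608e+00] [-0.2876629  -0.89036659 -0.40774823] [-1.54531235e-01  2.22468960e-01  2.07088328e+00  1.66227661e-05
  8.49137982e-01  4.44480362e-02]
0.5349082137213452 0.047837244335674683
150 [(np.float64(59.8), -9, np.float64(446.9), np.float64(105.4))]
170 []
190 [(np.float64(12.8), 9, np.float64(419.9), np.float64(86.9)), (np.float64(60.7), -29, np.float64(443.6), np.float64(86.8)), (np.float64(64.0), 29, np.float64(445.2), np.float64(86.8)), (np.float64(222.9), -38, np.float64(519.1), np.float64(86.6))]
210 [(np.float64(17.5), 12, np.float64(419.8), np.float64(76.8)), (np.float64(64.6), -35, np.float64(443.6), np.float64(76.9)), (np.float64(67.6), 33, np.float64(445.1), np.float64(76.9)), (np.float64(223.9), -41, np.float64(519.2), np.float64(76.9))]
225 [(np.float64(21.3), 12, np.float64(419.8), np.float64(69.0)), (np.float64(67.7), -42, np.float64(443.6), np.float64(69.2)), (np.float64(70.9), 26, np.float64(445.2), np.float64(69.2)), (np.float64(74.8), 13, np.float64(447.2), np.float64(69.2)), (np.float64(79.3), -21, np.float64(449.4), np.float64(69.2)), (np.float64(94.4), 21, np.float64(456.8), np.float64(69.3)), (np.float64(193.9), -21, np.float64(504.8), np.float64(69.4)), (np.float64(224.5), -22, np.float64(519.2), np.float64(69.4)), (np.float64(241.0), 10, np.float64(527.0), np.float64(69.4)), (np.float64(273.9), -10, np.float64(542.4), np.float64(69.4))]
```

View pics/w3.png

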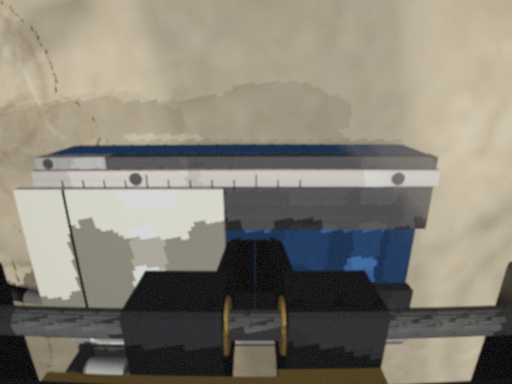

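The plate has moved evenly. Its front edge is now past the lip, the score line is at column ~66 and the plate rear is at ~224. I'll cross-check the lip position in this view using the guide and deck ends.

```bash
python3 -c "
from h import *
edges('w3',(174,178,182),15,450,.044)
edges('w3',(195,205,215),400,450,.04)
"
```

```text
174 [(np.float64(30.8), 8, np.float64(430.0), np.float64(94.3)), (np.float64(130.9), -22, np.float64(477.4), np.float64(94.0)), (np.float64(139.0), 22, np.float64(481.2), np.float64(94.0)), (np.float64(393.8), -16, np.float64(596.5), np.float64(93.8)), (np.float64(402.8), 19, np.float64(600.6), np.float64(93.8))]
178 [(np.float64(129.0), -33, np.float64(476.3), np.float64(92.1)), (np.float64(141.2), 30, np.float64(482.0), np.float64(92.1)), (np.float64(144.8), -15, np.float64(483.6), np.float64(92.1)), (np.float64(147.5), 14, np.float64(484.9), np.float64(92.1)), (np.float64(254.2), -13, np.float64(533.2), np.float64(92.0)), (np.float64(257.1), 14, np.float64(534.5), np.float64(92.0)), (np.float64(391.4), -24, np.float64(595.6), np.float64(91.9)), (np.float64(404.0), 27, np.float64(601.4), np.float64(91.9))]
182 [(np.float64(60.3), -16, np.float64(443.6), np.float64(90.4)), (np.float64(63.3), 17, np.float64(445.0), np.float64(90.4)), (np.float64(81.1), -18, np.float64(453.6), np.float64(90.3)), (np.float64(84.1), 18, np.float64(455.0), np.float64(90.3)), (np.float64(102.1), -17, np.f
[... 971 characters left out ...]
(np.float64(254.2), -13, np.float64(533.2), np.float64(90.1)), (np.float64(257.1), 14, np.float64(534.5), np.float64(90.1)), (np.float64(276.2), -13, np.float64(543.2), np.float64(90.1)), (np.float64(279.1), 14, np.float64(544.5), np.float64(90.1)), (np.float64(298.2), -14, np.float64(553.1), np.float64(90.1)), (np.float64(301.1), 15, np.float64(554.5), np.float64(90.1)), (np.float64(392.4), -20, np.float64(596.3), np.float64(90.0)), (np.float64(402.4), 21, np.float64(601.0), np.float64(90.0))]
195 [(np.float64(430.9), 18, np.float64(617.9), np.float64(82.4))]
205 [(np.float64(429.2), 19, np.float64(618.0), np.float64(77.3))]
215 [(np.float64(427.4), 20, np.float64(618.0), np.float64(72.1))]
```

>>> move_arm:
  rows: "0 -0.003 0 0 0 0 -1; 0 -0.003 0 0 0 0 -1; 0 -0.003 0 0 0 0 -1; 0 -0.003 0 0 0 0 -1; 0 -0.002 0 0 0 0 -1; 0 -0.001 0 0 0 0 -1; 0 -0.0005 0 0 0 0 -1; 0 0 0 0 0 0 -1; 0 0 0 0 0 0 -1"

```text
time_s: 6.55
tool_pos: [0.5189, -0.0549, 0.0357]
orientation: [-3.141, -0.0, 1.372]
force: [0.3, -0.4, -0.4]
grip_width: 0.006
grasp_force: 0.0
```

```bash
python3 look.py w4; python3 -c "
from h import *
t=env.get_state()['tool_pos'][:2]; print(t@U,t@V)
edges('w4',(190,210,225),0,290,.045)
edges('w4',(195,205,215),400,500,.04)
edges('w4',(174,178),15,120,.044)
"
```

```text
6.55 [ 0.51894312 -0.05494086  0.03569276] [-3.14130821e+00 -3.80886869e-07  1.37178613e+00] [ 0.31619426 -0.43463582 -0.37281179] [-1.53220116e-01  1.96196926e-01  2.10314121e+00  1.79554162e-05
  8.42538651e-01  4.57781248e-02]
0.5196847542187674 0.04786761610329514
190 [(np.float64(60.9), -33, np.float64(428.3), np.float64(86.8)), (np.float64(64.2), 34, np.float64(429.9), np.float64(86.8)), (np.float64(223.0), -36, np.float64(503.8), np.float64(86.6))]
210 [(np.float64(17.7), 11, np.float64(404.5), np.float64(76.8)), (np.float64(64.8), -38, np.float64(428.3), np.float64(76.9)), (np.float64(67.9), 37, np.float64(429.8), np.float64(76.9)), (np.float64(223.9), -40, np.float64(503.9), np.float64(76.9))]
225 [(np.float64(21.5), 11, np.float64(404.5), np.float64(69.0)), (np.float64(67.8), -35, np.float64(428.2), np.float64(69.1)), (np.float64(71.0), 34, np.float64(429.8), np.float64(69.1)), (np.float64(77.8), -17, np.float64(433.3), np.float64(69.2)), (np.float64(97.4), 21, np.float64(443.0), np.float64(69.2)), (np.float64(192.7), -22, np.float64(488.9), np.float64(69.3)), (np.float64(224.7), -24, np.float64(504.0), np.float64(69.3)), (np.float64(243.8), 10, np.float64(513.0), np.float64(69.3)), (np.float64(272.7), -11, np.float64(526.6), np.float64(69.3))]
195 [(np.float64(460.8), 20, np.float64(617.9), np.float64(82.3))]
205 [(np.float64(458.6), 18, np.float64(617.9), np.float64(77.1))]
215 [(np.float64(456.5), 18, np.float64(617.9), np.float64(71.9))]
174 [(np.float64(62.2), 11, np.float64(429.8), np.float64(94.2))]
178 [(np.float64(63.1), 9, np.float64(429.9), np.float64(92.3))]
```

Score line is at u=429.1 mm and the lip at 428–430, so it is aligned. Next I'll back off, lift clear and triangulate the red pad.

>>> move_arm:
  rows: "0 0.001 0 0 0 0 -1; 0 0.003 0 0 0 0 -1; 0 0.006 0 0 0 0 -1; 0 0.006 -0.003 0 0 0 -1; 0 0 -0.02 0 0 0 -1; 0 0 -0.03 0 0 0 -1; 0 0 -0.03 0 0 0 -1; 0 0 -0.03 0 0 0 -1; 0 0 -0.03 0 0 0 -1; 0 0 -0.02 0 0 0 -1; 0 0 0 0 0 0 -1; 0 0 0 0 0 0 -1"

```text
time_s: 7.8
tool_pos: [0.5351, -0.0582, 0.1988]
orientation: [3.141, -0.0, 1.372]
force: [0.3, 0.6, -0.6]
grip_width: 0.004
grasp_force: 0.0
```

```bash
python3 -c "
from h import *
L=[]
for n,(r0,r1,c0,c1) in (('scene',(165,205,205,250)),('top',(190,220,225,260))):
    im=cv2.imread(f'pics/{n}0.png').astype(int); m=(im[:,:,2]-np.maximum(im[:,:,0],im[:,:,1])>40); s=np.zeros_like(m); s[r0:r1,c0:c1]=m[r0:r1,c0:c1]
    y,x=np.nonzero(s); print(n,len(x),x.mean(),y.mean(),x.min(),x.max(),y.min(),y.max()); o,d=ray(n,[(x.mean(),y.mean())]); L.append((o,d[0]/np.linalg.norm(d[0])))
A=sum(np.eye(3)-np.outer(d,d) for o,d in L); b=sum((np.eye(3)-np.outer(d,d))@o for o,d in L)
p=np.linalg.solve(A,b); print(p,p[:2]@U,p[:2]@V,[np.linalg.norm((np.eye(3)-np.outer(d,d))@(p-o)) for o,d in L])
"
python3 look.py w5
python3 -c "
from h import *
plan([0.4236,-0.1867,0.20],1.3734,6,-1)"
```

```text
scene 25 224.32 174.8 222 227 173 177
top 7 243.57142857142858 205.71428571428572 243 244 204 207
[ 0.42811132 -0.16187688  0.11940869] 0.4515500157221568 -0.07478383981530304 [np.float64(0.0015938869866076151), np.float64(0.0015938869866075351)]
7.8 [ 0.53506968 -0.05821732  0.19875286] [ 3.14076838e+00 -2.11416972e-05  1.37171882e+00] [ 0.34347068  0.60138171 -0.58058031] [-1.54646619e-01  3.43159942e-02  1.94165666e+00 -1.68610905e-05
  1.16479560e+00  4.44375506e-02]
-0.0247 -0.0138 -0.0004 -0.0002 0.0000 -0.0003 -1;
-0.0247 -0.0138 -0.0004 -0.0002 0.0000 -0.0003 -1;
-0.0247 -0.0138 -0.0004 -0.0002 0.0000 -0.0003 -1;
-0.0246 -0.0139 -0.0004 -0.0002 0.0000 -0.0003 -1;
-0.0246 -0.0139 -0.0004 -0.0002 0.0000 -0.0003 -1;
-0.0246 -0.0139 -0.0004 -0.0002 0.0000 -0.0003 -1
```

Red pad is at u=0.4516 (23 mm behind the lip, as specified), v=-0.075, z=0.119. That agrees with the given geometry.

>>> move_arm:
  rows: "-0.015 -0.008 0 0 0 0 -1; -0.030 -0.015 0 0 0 0 -1; -0.035 -0.018 0 0 0 0 -1; -0.035 -0.018 0 0 0 0 -1; -0.030 -0.015 0 0 0 0 -1; -0.021 -0.010 0 0 0 0 -1; 0 0 0 0 0 0 -1; 0 0 0.02 0 0 0 -1; 0 0 0.03 0 0 0 -1; 0 0 0.03 0 0 0 -1; 0 0 0.02 0 0 0 -1; 0 0 0 0 0 0 -1"

```text
time_s: 9.05
tool_pos: [0.4162, -0.202, 0.0946]
orientation: [-3.133, -0.003, 1.372]
force: [-0.0, 0.0, 0.6]
grip_width: 0.008
grasp_force: 0.0
```

```bash
python3 -c "
from h import *
edges('w5',(180,190,200,210,220),60,330,.045)"; python3 look.py w6; python3 -c "
from h import *
t=env.get_state()['tool_pos'][:2]; print(t@U,t@V)"
```

```text
180 [(np.float64(68.5), 25, np.float64(347.3), np.float64(46.2)), (np.float64(123.5), 15, np.float64(403.9), np.float64(45.9)), (np.float64(146.6), -14, np.float64(427.3), np.float64(45.8)), (np.float64(149.5), 14, np.float64(430.2), np.float64(45.8)), (np.float64(223.3), -32, np.float64(503.6), np.float64(45.5))]
190 [(np.float64(72.2), 25, np.float64(349.2), np.float64(35.7)), (np.float64(124.6), 17, np.float64(403.7), np.float64(35.5)), (np.float64(147.6), -15, np.float64(427.2), np.float64(35.4)), (np.float64(150.5), 14, np.float64(430.1), np.float64(35.4)), (np.float64(168.6), -20, np.float64(448.5), np.float64(35.3)), (np.float64(191.2), 8, np.float64(471.2), np.float64(35.3)), (np.float64(194.4), 11, np.float64(474.4), np.float64(35.3)), (np.float64(223.8), -36, np.float64(503.8), np.float64(35.2))]
200 [(np.float64(86.7), 10, np.float64(362.6), np.float64(24.9)), (np.float64(126.5), 10, np.float64(404.2), np.float64(24.8)), (np.float64(148.7), -15, np.float64(427.1), np.float64(24.8)), (np.float64(151.6), 14, np.float64(430.1), np.float64(24.8)), (np.float64(167.5), -17, np.f
[... 1034 characters left out ...]
 (np.float64(98.1), -15, np.float64(371.0), np.float64(2.7)), (np.float64(198.6), -19, np.float64(476.7), np.float64(2.8)), (np.float64(203.0), 19, np.float64(481.3), np.float64(2.8)), (np.float64(302.4), 13, np.float64(583.7), np.float64(2.6)), (np.float64(314.3), -27, np.float64(596.0), np.float64(2.5)), (np.float64(318.2), 24, np.float64(600.1), np.float64(2.5)), (np.float64(321.8), -11, np.float64(603.8), np.float64(2.5))]
9.05 [ 0.41623323 -0.20201091  0.09458479] [-3.13322852e+00 -2.83531784e-03  1.37211956e+00] [-0.00791134  0.02743751  0.62809202] [-5.05816450e-01  8.09306610e-03  2.18013212e+00  2.11843326e-04
  9.62197386e-01 -3.07273420e-01]
0.4494036379013949 -0.11701688273541502
```

View pics/w6.png

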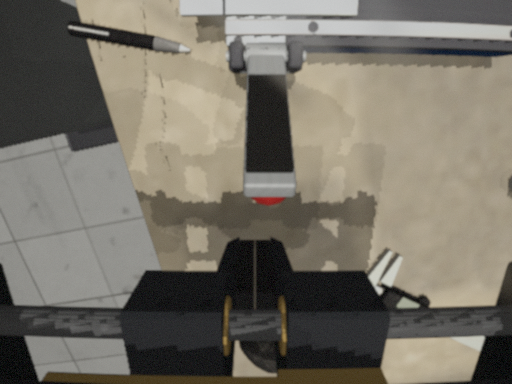

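The bar is directly ahead of the shut fingers: red pad at (268,199), fingers at columns 222–290, with a clear gap between. The plate is unchanged. Now I'll push the bar left.

>>> move_arm:
  rows: "0.004 0.001 0 0 0 0 -1; 0.008 0.001 0 0 0 0 -1; 0.006 0 0 0 0 0 -1; 0.006 0 0 0 0 0 -1; 0.006 0 0 0 0 0 -1; 0.006 0 0 0 0 0 -1; 0.006 0 0 0 0 0 -1; 0.006 0 0 0 0 0 -1; 0.006 0 0 0 0 0 -1; 0.006 0 0 0 0 0 -1"

```text
time_s: 10.1
tool_pos: [0.4332, -0.1451, 0.0985]
orientation: [-3.141, -0.0, 1.372]
force: [-1.0, -1.2, 0.7]
grip_width: 0.006
grasp_force: 0.7
```

>>> move_arm:
  rows: "0.006 0 0 0 0 0 -1; 0.006 0 0 0 0 0 -1; 0.006 0 0 0 0 0 -1; 0.006 0 0 0 0 0 -1"

```text
time_s: 10.5
tool_pos: [0.438, -0.1216, 0.0985]
orientation: [-3.141, -0.0, 1.372]
force: [-0.3, -0.9, 0.5]
grip_width: 0.003
grasp_force: 0.3
```

>>> move_arm:
  rows: "0.006 0 0 0 0 0 -1; 0.006 0 0 0 0 0 -1; 0.006 0 0 0 0 0 -1; 0.006 0 0 0 0 0 -1"

```text
time_s: 10.9
tool_pos: [0.4428, -0.0983, 0.0986]
orientation: [-3.141, 0.0, 1.372]
force: [-0.6, -0.7, 0.3]
grip_width: 0.005
grasp_force: 0.3
```

```bash
python3 look.py w7; python3 -c "
from h import *
t=env.get_state()['tool_pos'][:2]; print(t@U,t@V)"
```

```text
10.9 [ 0.44277626 -0.09831589  0.09856568] [-3.14130095e+00  1.21860901e-04  1.37179934e+00] [-0.64894266 -0.66477784  0.27849265] [-2.73318309e-01 -2.10358433e-02  2.20041258e+00 -1.74483134e-04
  9.62497778e-01 -7.42215687e-02]
0.45348496039569747 -0.008877801100726418
```

View pics/w7.png

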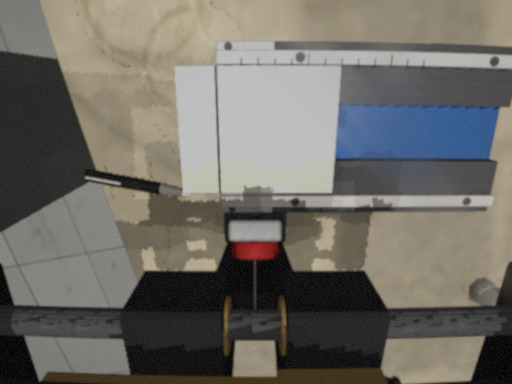

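The bar is near upright, with its end face at (255,232) and the pad against the fingers. The score line at column ~217 is in line with the lip at ~220. I'll keep pushing.

>>> move_arm:
  rows: "0.006 0 0 0 0 0 -1; 0.006 0 0 0 0 0 -1; 0.006 0 0 0 0 0 -1; 0.006 0 0 0 0 0 -1; 0.004 0 0 0 0 0 -1; 0.002 0 0 0 0 0 -1"

```text
time_s: 11.55
tool_pos: [0.4489, -0.0689, 0.0987]
orientation: [3.142, -0.0, 1.372]
force: [-0.3, -0.7, 0.7]
grip_width: 0.003
grasp_force: 0.0
```

>>> move_arm:
  rows: "0 0 0 0 0 0 -1; 0 0 0 0 0 0 -1; 0 0 0 0 0 0 -1; 0 0 0 0 0 0 -1; 0 0 0 0 0 0 -1; 0 0 0 0 0 0 -1; 0 0 0 0 0 0 -1; 0 0 0 0 0 0 -1; 0 0 0 0 0 0 -1; 0 0 0 0 0 0 -1; 0 0 0 0 0 0 -1; 0 0 0 0 0 0 -1"

```text
time_s: 12.75
tool_pos: [0.4488, -0.0693, 0.0987]
orientation: [-3.142, -0.0, 1.372]
force: [-0.6, 0.2, 0.5]
grip_width: 0.005
grasp_force: 0.0
```

```bash
python3 -c "
from h import *
print('w7');edges('w7',(90,110,130,150,170,185),150,360,.045,thr=6)"; python3 look.py w8
```

```text
w7
90 [(np.float64(175.2), 11, np.float64(403.9), np.float64(72.9)), (np.float64(214.6), -26, np.float64(427.8), np.float64(72.7)), (np.float64(217.5), 24, np.float64(429.6), np.float64(72.6)), (np.float64(339.4), -20, np.float64(503.3), np.float64(72.7))]
110 [(np.float64(176.9), 12, np.float64(404.1), np.float64(61.0)), (np.float64(215.2), -25, np.float64(427.8), np.float64(60.9)), (np.float64(218.2), 26, np.float64(429.6), np.float64(60.9)), (np.float64(338.1), -23, np.float64(503.4), np.float64(60.8))]
130 [(np.float64(177.6), 11, np.float64(403.7), np.float64(48.8)), (np.float64(215.8), -27, np.float64(427.7), np.float64(48.7)), (np.float64(218.8), 27, np.float64(429.5), np.float64(48.7)), (np.float64(336.2), -18, np.float64(503.1), np.float64(48.6))]
150 [(np.float64(179.5), 16, np.float64(403.9), np.float64(36.2)), (np.float64(216.6), -27, np.float64(427.7), np.float64(36.1)), (np.float64(219.5), 26, np.float64(429.5), np.float64(36.0)), (np.float64(335.0), -23, np.float64(503.3), np.float64(36.0))]
170 [(np.float64(180.7), 18, np.float64(403.7), np.float64(23.0)), (np.float64
[... 269 characters left out ...]
.float64(396.8), np.float64(12.9)), (np.float64(182.0), 17, np.float64(403.8), np.float64(12.8)), (np.float64(217.8), -27, np.float64(427.6), np.float64(12.8)), (np.float64(220.8), 26, np.float64(429.5), np.float64(12.8)), (np.float64(242.8), -6, np.float64(444.1), np.float64(12.7)), (np.float64(246.0), 6, np.float64(446.2), np.float64(12.7)), (np.float64(260.5), 7, np.float64(455.8), np.float64(12.7)), (np.float64(332.7), -33, np.float64(503.5), np.float64(12.6))]
12.75 [ 0.44876692 -0.06932045  0.09869434] [-3.14155678e+00 -2.42070629e-05  1.37182915e+00] [-0.59063917  0.17492435  0.48894393] [-2.08137911e-01 -2.03360374e-02  2.19945130e+00  2.90959753e-05
  9.62513490e-01 -9.18735763e-03]
```

View pics/w8.png

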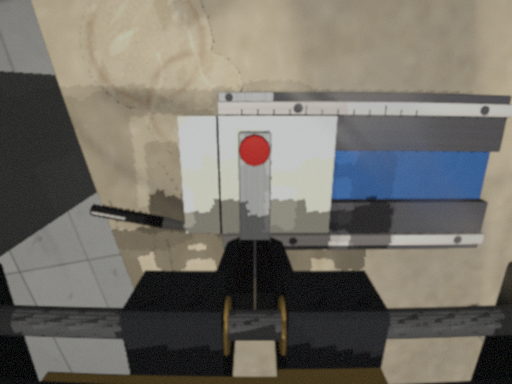

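The bar lies flat across the plate, with the pad at (254,150). The score line at column ~219 is in line with the guide and lip ends at ~218. I'll lift clear and do a final check.

>>> move_arm:
  rows: "0 0 -0.01 0 0 0 -1; 0 0 -0.02 0 0 0 -1; 0 0 -0.03 0 0 0 -1; 0 0 -0.03 0 0 0 -1; 0 0 -0.02 0 0 0 -1; 0 0 -0.01 0 0 0 -1; 0 0 0 0 0 0 -1; 0 0 0 0 0 0 -1; 0 0 0 0 0 0 -1; 0 0 0 0 0 0 -1; 0 0 0 0 0 0 -1; 0 0 0 0 0 0 -1"

```text
time_s: 14.0
tool_pos: [0.4485, -0.0693, 0.2181]
orientation: [-3.14, -0.0, 1.372]
force: [-0.8, -0.5, 0.4]
grip_width: 0.003
grasp_force: 0.0
```

```bash
python3 look.py w9; python3 -c "
from h import *
print('w8 score/plate');edges('w8',(130,175,215),170,350,.045,thr=8)
print('w8 guide');edges('w8',(104,109,242),205,235,.044,thr=4)
print('rear');edges('w8',(125,140,230),460,511,.04)
print('w9');edges('w9',(160,170,180,190,200,210),180,330,.045,thr=8)"
```

```text
14.0 [ 0.44850775 -0.06931474  0.21811748] [-3.14047431e+00 -1.37175456e-05  1.37176494e+00] [-0.80639677 -0.47741893  0.4349935 ] [-2.08228402e-01 -1.49558311e-01  2.07832552e+00  3.66243449e-06
  1.21394387e+00 -9.19830618e-03]
w8 score/plate
130 [(np.float64(177.9), 10, np.float64(404.0), np.float64(78.4)), (np.float64(215.6), -27, np.float64(427.7), np.float64(78.3)), (np.float64(218.4), 26, np.float64(429.5), np.float64(78.3)), (np.float64(269.1), 9, np.float64(461.2), np.float64(78.2)), (np.float64(336.3), -23, np.float64(503.4), np.float64(78.2))]
175 [(np.float64(181.0), 15, np.float64(403.9), np.float64(49.2)), (np.float64(217.2), -26, np.float64(427.6), np.float64(49.2)), (np.float64(220.2), 27, np.float64(429.6), np.float64(49.2)), (np.float64(237.8), -15, np.float64(441.1), np.float64(49.1)), (np.float64(270.9), 15, np.float64(462.7), np.float64(49.1)), (np.float64(332.7), -28, np.float64(503.3), np.float64(49.0))]
215 [(np.float64(184.0), 20, np.float64(403.8), np.float64(21.0)), (np.float64(193.3), -8, np.float64(410.2), np.float64(21.0)), (np.float64(218.7), -19, np.fl
[... 2715 characters left out ...]
p.float64(244.9), 21, np.float64(441.1), np.float64(-10.1)), (np.float64(264.9), -22, np.float64(462.5), np.float64(-10.1)), (np.float64(274.7), 23, np.float64(473.0), np.float64(-10.1)), (np.float64(301.1), 15, np.float64(501.4), np.float64(-10.2)), (np.float64(312.5), -16, np.float64(513.7), np.float64(-10.2))]
210 [(np.float64(235.8), -21, np.float64(431.0), np.float64(-21.5)), (np.float64(243.3), 15, np.float64(439.1), np.float64(-21.6)), (np.float64(266.4), -17, np.float64(464.2), np.float64(-21.6)), (np.float64(274.2), 18, np.float64(472.7), np.float64(-21.6)), (np.float64(298.9), 13, np.float64(499.5), np.float64(-21.7)), (np.float64(311.6), -15, np.float64(513.4), np.float64(-21.7))]
```

Score line is at u=428.6 mm. Three lip estimates (from the stage rear, the bar centre and the guide ends) give 427.5, 428.9 and 429.3, so it is within about 1 mm. Handing in.

```bash
python3 -c "
from rig import env
print(env.sign_off())"
```

```text
the job is handed in; nothing more can be done
None
```

The job is handed in: the plate's score line measured within about 1 mm of the front lip, the hold-down bar lies flat on the plate, and the arm is clear; the hand-in returned no verdict.

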